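Squeeze-test the spool hubs and fit the firm one

ROBOT

A 7-joint arm with a two-finger parallel gripper is mounted at the origin on a cart in front of the work surface, level with it; the furniture and walls round the work are solid. World frame = base frame: x ahead of the robot, y to its left, z up, the work surface at z = 0. Lengths are in mm, angles in rad, forces in N, time in s.
With the tool pointing down it reaches from about 425 to 925 mm from the base axis. Payload 6.8 kg.
Tool frame: the origin (TCP) lies at the very end of the fingers, on their centre line; the grasp point (between the pads) lies 19 mm behind it (grip_point_offset is the distance from the TCP to the grasp point, in mm); z points along the fingers, y is the line along which they close (so a half turn about z gives the same grasp; the last joint's range is limited). The gripper opens to 85 mm and grips with 20 to 120 N. Pads are 22 mm wide; open, the fingers measure 114 mm over their backs; the gripper's body (76 mm by 85 mm) begins 54 mm behind the grasp point. The pads swing forward as they close: fully open they stand 13 mm farther back than shut.
Start: joints at [1.24, 0.477, 0.022, 1.555, -0.011, 1.109, -0.083], TCP at [149.157, -658.331, 231.308] pointing down, gripper open.
Joint ranges: [-2.96, 2.96], [-0.34, 2.1], [-1.41, 1.46], [0.24, 2.44], [-1.37, 4.51], [0.17, 1.92], [-2.96, 2.96]. Speed limits (rad/s): [2.39, 2.39, 3.14, 3.14, 3.14, 3.14, 3.14].

INTERFACE

Orientations are given as a unit quaternion [x, y, z, w].
In Python, from station import sense, grab_frame, camera_params, close_job, find_in, regions_of, grip_point_offset gives the robot as it stands. The module is installed in compiled form; this text tells all that it offers.
- The arm moves only by the tool jog_arm, never from a script. Its arguments are lists of equal length, an entry for each row: "translation": the shift along the tool's x, y, z in m, a list of three; "twist": the turn, a rotation vector about the tool's x, y, z in rad, a list of three; "claw": the opening, from -1 (shut) to 1 (fully open). A call has exactly 10 rows; each row shifts and turns the commanded pose from where the row before left it, along the tool's axes as they then stand; what a row does not reach is not made up. A row lasts 1/12 s, in which the tool goes at most 41.7 mm and 7.16 degrees, less where a joint would pass 70% of its speed; a pose out of reach is approached as far as the arm can. A call is refused whole if a number of a shift passes 0.0417 or a number of a turn 0.125, either way. A call with a gripper value outside its range is refused whole. The fingers move at their own pace and stop on an object; "squeeze" is the grip in N (left out, the last holds). Time passes only in rows, so rows that do not move let the fingers close, or fill a call up. It gives the time, the measured TCP pose, the force, the opening and the grip force at its end, in the units of the state.
- sense(): the state, without advancing time (a new reading comes with each control period).
- grab_frame(name): name is "side" or "top" or "wrist"; returns the picture (384x512x3 uint8, blue, green, red); there is no depth.
- camera_params(name): a dict with "fx", "fy", "cx", "cy" (pixels), "R" (3x3) and "t" (3): a world point X has camera coordinates R X + t. Camera axes: x right, y down, z forward; pixel columns grow to the right and rows downward; lengths in mm; the calibration is good to about 2 mm. A picture is of the moment at which its call begins: read the wrist's pose just before it. camera_params takes no time and is no camera call; for the wrist camera it gives the pose at the moment of the call.
- close_job(): hands the job in; it is judged then, once.
Trained networks look in the newest picture that a camera, given by its name, has taken for a name from the list of things; names that differ only in an ending like _2 or _b are one class to them, and where a whole thing is asked for, a point or a joint stands for the part that bears it (a point fixed in the world has none). Each returns a list of dicts, best first, with "score" (0 to 1); they miss things now and then, are a little off and sometimes report something else, mostly with a low value. They report only what shows in the picture. A call takes as long as a camera call. They do not tell look-alikes from the thing itself.
- find_in(camera, query): "at" ([x, y, z] in mm, in world coordinates, good to about 4 mm: the middle of the surface that is visible of it).
- regions_of(camera, query): "pixels" (384x512 bool, what is visible of it).
The state is a dict: "clock": time; "joint_positions": joint angles; "joint_vel": joint speeds; "tau": joint torques, N m; "ee_pos": TCP position; "orientation": TCP orientation; "ft_force": force on the tool from outside, world axes, zero at the start; "moment": the same for the moment, N m; "width": finger opening in mm; "gripper_force": force on a finger pad.
Only numpy, scipy, OpenCV 4.12 (cv2) and the standard library are available. Lean on these libraries where they do the work, as an engineer would, in place of code of your own. Each camera call takes 0.05 s, during which the arm holds its last target. There are 200 camera calls.

TASK

The three spring hubs standing on the bench look alike, but only one still has a firm spring: squeeze them gently between the fingers by their tabs (the printed tabs snap if squeezed hard) to find out which. Fit the firm hub fully home in the filament spool's bore, its lip flat on the flange, so that it grips when let go, and stand the tired ones upright in the cardboard tray. Leave the spool lying where it is and do not disturb the other things on the bench.

Things in the scene. Friction and masses are not known exactly. Their poses are not given: they have to be found in the camera images.
- hub_p: one of 3 spring hubs alike to the eye, one firm, two tired: black core with an axle post, grey half-shells at its +y and -y sides that slide in y on coil springs. 51 mm tall, upright; origin: centre of underside, z up. Each half: round plug z 0-22 mm, lip z 22-26, over it a flat finger tab, 30 mm wide (x), 5 thick, z 25-50. Plug foot (lowest 5 mm) tapers 2 mm in
- hub_q: second hub, same shape and axes. All hubs: free, 60 mm over the tabs' outer faces, lip 72 x 42 mm (y, x), plug 60 mm in y; squeezed to the stops (5 mm a side), 50 mm over the tabs, plug a 50 mm round, lip 62 mm. Squeeze along y with the pads on the tabs' outer faces, fingertips 2 to 4 mm above the lip. Weight about 60 to 130 g
- hub_r: third hub, same shape and axes. Springs: pressed to 54 mm over the tabs, a firm hub pushes back on each finger with about 14 N, a tired one with about 5 N; at the stops (reads 47 to 50 mm) about 18 N and 6 N, beyond which the grip force itself is felt. The tabs stand 50 N a finger, no more
- spool: loose filament spool lying flat: black plastic, white filament, 150 mm across, 46 mm high, 0.7 kg. Origin: centre of underside; z up. Round bore right through its middle, 54 mm across, top edge chamfered 1.5 mm. A hub fully home has its plug in the bore, any yaw, and its lip flat on the top flange: hub origin 24 mm above the spool's. Let go, it springs out against the bore
- carton: open cut-down cardboard tray, fixed, 142 x 118 x 20 mm, for the tired hubs. Origin: centre of underside; x along its 142 mm side, z up; walls 3 mm, floor 2 mm. Two hubs stand in it side by side, 34 mm either side of its centre along x, their y along its y
- glue_stick: glue stick standing upright, 27 mm across, 104 mm tall; not part of the job; origin: centre of its underside
- cutters: flush cutters with red grips, lying, 45 x 137 x 14 mm; not part of the job; origin: centre of its underside
- calipers: digital calipers, lying, 76 x 228 x 12 mm; not part of the job; origin: centre of its underside
- nozzle_tin: flat round metal tin, 62 mm across, 24 mm tall; not part of the job; origin: centre of its underside
- gear: printed gear, 42 mm across, 11 mm tall; not part of the job; origin: centre of its underside
- bearing: ball bearing, 22 mm across, 7 mm tall; not part of the job; origin: centre of its underside
- screwdriver: screwdriver with a red handle, lying, 182 x 27 x 27 mm; not part of the job; origin: centre of its underside
Mind the look-alikes: they are no part of the job. Leave any green look-alike of the spool alone.

How it is judged:
By the outcome, as a careful person would: the job done as asked, in the order asked, and still so for the second after the job is handed in, with the robot touching nothing.
It also fails if it takes over 70 s, if anything falls off the work surface, if the arm or the gripper's body presses on something with over 40 N, if the wrist force passes 120 N, or if a joint passes its speed limit or range.

## Working session

There is one attempt and no reset: what is moved stays moved. The work goes in short steps, Python scripts to look and compute and a tool call to move; the robot and the scene stay as the last step left them, time stands still between calls to the robot, and variables do not carry over. Pictures are saved under pics/ and viewed, at most 10 in all, crops included, and the job is handed in when it is done.

Besides the shell and the picture viewer there is one more tool, called after "Call:" by a JSON object that holds its "op" and its "data". jog_arm: Moves the arm, as the interface text tells. Its arguments: {"type":"object","properties":{"translation":{"type":"array"},"twist":{"type":"array"},"claw":{"type":"array"},"squeeze":{"type":"number"}},"required":["translation","twist","claw"]}

```bash
mkdir -p pics; cat > h.py <<'E'
import numpy as np, cv2
from station import *
from scipy.spatial.transform import Rotation as Ro
def shot(n,f):
    im=grab_frame(n); cv2.imwrite('pics/'+f,im); return im
def ray(cp,u,v):
    R=np.array(cp['R']);t=np.array(cp['t'])
    d=R.T@np.array([(u-cp['cx'])/cp['fx'],(v-cp['cy'])/cp['fy'],1]); return -R.T@t,d
def onz(cp,u,v,z):
    o,d=ray(cp,u,v); return o+d*(z-o[2])/d[2]
def proj(cp,X):
    c=np.array(cp['R'])@np.array(X)+np.array(cp['t']); return c[0]/c[2]*cp['fx']+cp['cx'],c[1]/c[2]*cp['fy']+cp['cy']
E
python3 - <<'E'
from h import *
s=sense();print({k:np.round(v,3) for k,v in s.items()},grip_point_offset)
a=shot('top','t0.png');b=shot('side','s0.png')
for c in('top','side'):
  p=camera_params(c);print(c,np.round(p['fx']),np.round(-np.array(p['R']).T@np.array(p['t'])))
  for q in('hub_p','spool','carton','glue_stick'):
    for r in find_in(c,q):print(c,q,round(r['score'],2),np.round(r['at']),np.round(proj(p,r['at'])))
E
```

```text
{'clock': np.float64(0.0), 'joint_positions': array([ 1.24 ,  0.478,  0.022,  1.556, -0.011,  1.109, -0.083]), 'joint_vel': array([-0.   , -0.001, -0.   , -0.   , -0.001, -0.   ,  0.002]), 'tau': array([ 0.0000e+00, -5.9645e+01,  1.6080e+00, -2.8119e+01,  1.2000e-02,
        9.0000e-03,  0.0000e+00]), 'ee_pos': array([ 149.036, -657.742,  230.311]), 'orientation': array([ 0.994,  0.111, -0.   , -0.001]), 'ft_force': array([-0.034,  0.847,  0.   ]), 'moment': array([ 0.035,  0.018, -0.059]), 'gripper_force': np.float64(0.0), 'width': np.float64(85.431)} 18.700000000000003
top 449.0 [ 412. -121. 1731.]
top hub_p 0.76 [472. 186.  23.] [167. 198.]
top hub_p 0.63 [502. 297.  25.] [138. 189.]
top hub_p 0.43 [454.  75.  26.] [196. 203.]
top hub_p 0.23 [ 504. -441.   10.] [331. 194.]
top spool 0.9 [ 454. -640.   47.] [386. 208.]
top spool 0.82 [ 459. -306.   48.] [297. 205.]
top carton 0.96 [ 458. -110.    2.] [245. 204.]
top glue_stick 0.51 [ 626. -267.  106.] [289. 158.]
side 490.0 [ 469. 1420. 1052.]
side hub_p 0.75 [450.  89.  26.] [272. 235.]
side hub_p 0.61 [468. 194.  26.] [266. 254.]
side hub_p 0.59 [500. 307.  27.] [255. 278.]
side spool 0.76 [ 456. -616.   44.] [271. 138.]
side spool 0.55 [ 463. -278.   46.] [269. 175.]
side carton 0.57 [ 459. -118.    3.] [269. 206.]
side glue_stick 0.72 [ 633. -256.   54.] [226. 175.]
```

View pics/t0.png

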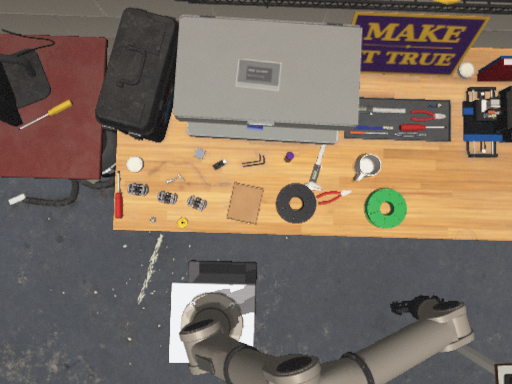

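View pics/s0.png

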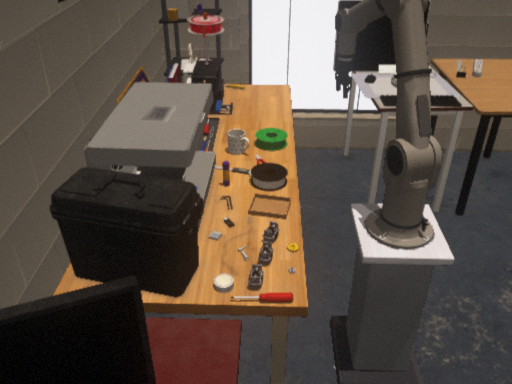

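The top picture shows three hubs at about (138,189), (167,198) and (197,203). The carton is at (245,203), the black spool at (296,203) and the green look-alike at (386,208). The side view agrees. Possible mistakes: the green spool (386,208) for the black one (296,203), and the tin (135,163) or gear (183,222) for a hub. I choose the black spool and the three dark hubs, and will check them in a wrist close-up.

```bash
cat >> h.py <<'E'
def plan(*wps):
    """wps: (x,y,z) world; prints tool-frame total shift (mm) per leg at present yaw, from measured TCP"""
    s=sense(); R=Ro.from_quat(s['orientation']).as_matrix(); p=np.array(s['ee_pos'])
    for w in wps:
        w=np.array(w,float); print('leg',np.round(R.T@(w-p),1),'rows',round(np.linalg.norm(w-p)/41,1)); p=w
def st():
    s=sense();R=Ro.from_quat(s['orientation']).as_matrix()
    print('t',round(s['clock'],2),'tcp',np.round(s['ee_pos'],1),'yaw',round(np.arctan2(R[1,0],R[0,0]),3),'tz',np.round(R[:,2],3),'w',s['width'],'gf',s['gripper_force'],'ft',np.round(s['ft_force'],1),'q',np.round(s['joint_positions'],2))
E
python3 - <<'E'
from h import *
st();plan((480,-340,300),(440,190,300))
p=camera_params('wrist');s=sense();R=Ro.from_quat(s['orientation']).as_matrix()
print(R.T@(-np.array(p['R']).T@np.array(p['t'])-s['ee_pos']),np.round(np.array(p['R'])@R,2),p['fx'])
E
```

```text
t 0.5 tcp [ 149.1 -658.3  231.3] yaw 0.223 tz [ 0.  0. -1.] w 85.61343790654655 gf 0.0 ft [-0.1 -0.2  0.5] q [ 1.24  0.48  0.02  1.56 -0.01  1.11 -0.08]
leg [ 393.  -237.3  -68.7] rows 11.3
leg [  78.1 -525.7    0. ] rows 13.0
[  78.51482018   -0.59612796 -142.80693298] [[-0.    1.   -0.  ]
 [-0.95 -0.   -0.31]
 [-0.31  0.    0.95]] 326.3599493058089
```

Call:
{"op": "jog_arm", "data": {"translation": [[0.034, -0.02, -0.005], [0.034, -0.02, -0.005], [0.034, -0.02, -0.005], [0.034, -0.02, -0.005], [0.034, -0.02, -0.005], [0.034, -0.02, -0.005], [0.034, -0.02, -0.005], [0.034, -0.02, -0.005], [0.034, -0.02, -0.005], [0.034, -0.02, -0.005]], "twist": [[0, 0, 0], [0, 0, 0], [0, 0, 0], [0, 0, 0], [0, 0, 0], [0, 0, 0], [0, 0, 0], [0, 0, 0], [0, 0, 0], [0, 0, 0]], "claw": [1, 1, 1, 1, 1, 1, 1, 1, 1, 1], "squeeze": 20}}

```text
clock: 1.33
ee_pos: [437.7, -386.7, 281.9]
orientation: [0.994, 0.111, 0.0, 0.0]
ft_force: [-0.0, -0.6, -0.5]
width: 85.7
gripper_force: 0.0
```

Call:
{"op": "jog_arm", "data": {"translation": [[0.028, -0.016, -0.005], [0.028, -0.016, -0.005], [0.028, -0.016, -0.005], [0.028, -0.016, -0.005], [0, 0, 0], [0, 0, 0], [0, 0, 0], [0, -0.04, 0], [0, -0.04, 0], [0, -0.04, 0]], "twist": [[0, 0, 0], [0, 0, 0], [0, 0, 0], [0, 0, 0], [0, 0, 0.074], [0, 0, 0.074], [0, 0, 0.075], [0, 0, 0], [0, 0, 0], [0, 0, 0]], "claw": [1, 1, 1, 1, 1, 1, 1, 1, 1, 1]}}

```text
clock: 2.17
ee_pos: [531.4, -180.1, 301.3]
orientation: [1.0, -0.001, 0.0, 0.0]
ft_force: [0.8, 0.8, -0.2]
width: 85.4
gripper_force: 0.0
```

```bash
cat >> h.py <<'E'
def look(f,qs,zs={}):
    p=camera_params('wrist'); shot('wrist',f)
    for q in qs:
        for r in find_in('wrist',q):
            if r['score']>.2: print(q,round(r['score'],2),np.round(r['at'],1),np.round(proj(p,r['at'])))
    np.save('pics/'+f[:-4]+'.npy',p,allow_pickle=True)
E
python3 - <<'E'
from h import *
st();look('w1.png',['hub_p','spool','carton'])
E
```

```text
t 2.17 tcp [ 531.4 -180.1  301.3] yaw -0.002 tz [ 0. -0. -1.] w 85.41900757012279 gf 0.0 ft [ 0.8  0.8 -0.2] q [ 0.39  0.24 -0.21  1.73  0.05  1.17 -1.41]
hub_p 0.89 [460.7  67.7  28.7] [ 76. 198.]
hub_p 0.64 [474.3 155.3  26.8] [ 10. 189.]
spool 0.74 [ 466.9 -303.4   45.7] [355. 197.]
carton 0.75 [ 461.9 -109.4    7.1] [210. 192.]
```

View pics/w1.png

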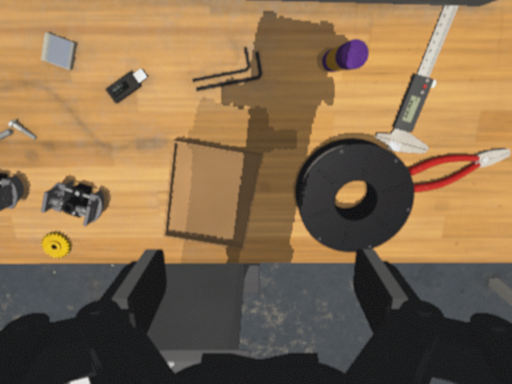

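Wrist view: the black spool sits at (355,195) with its bore at about (352,194), the open carton at (207,190), and hubs at (75,198) and (8,190). All match the description. Moving left to see the hubs.

Call:
{"op": "jog_arm", "data": {"translation": [[0, -0.041, 0], [0, -0.041, 0], [0, -0.041, 0], [0, -0.041, 0], [0, -0.041, 0], [0, -0.041, 0], [0, -0.041, 0], [0, -0.041, 0], [0, 0, 0], [0, 0, 0]], "twist": [[0, 0, 0], [0, 0, 0], [0, 0, 0], [0, 0, 0], [0, 0, 0], [0, 0, 0], [0, 0, 0], [0, 0, 0], [0, 0, 0], [0, 0, 0]], "claw": [1, 1, 1, 1, 1, 1, 1, 1, 1, 1]}}

```text
clock: 3.2
ee_pos: [532.0, 148.6, 301.2]
orientation: [1.0, 0.002, -0.0, -0.0]
ft_force: [-0.0, -1.1, 0.1]
width: 85.7
gripper_force: 0.0
```

```bash
python3 - <<'E'
from h import *
st();look('w2.png',['hub_p','spool','carton'])
p1=np.load('pics/w1.npy',allow_pickle=True).item()
for z in (20,):
  c=np.array([onz(p1,u,v,z) for u,v in((176,139),(245,150),(239,245),(165,235))]);print(np.round(c),c.mean(0),np.linalg.norm(np.diff(c,axis=0),axis=1))
im=cv2.imread('pics/w2.png');m=cv2.resize(im[100:292],None,fx=1.56,fy=1.56,interpolation=cv2.INTER_CUBIC);cv2.imwrite('pics/w2c.png',m)
E
```

```text
t 3.2 tcp [532.  148.6 301.2] yaw 0.003 tz [-0.     0.001 -1.   ] w 85.65279520472805 gf 0.0 ft [-0.  -1.1  0.1] q [-0.04  0.24 -0.41  1.74  0.1   1.18 -2.05]
hub_p 0.96 [475.  187.3  24. ] [231. 187.]
hub_p 0.92 [459.5  69.1  26.9] [318. 199.]
hub_p 0.91 [503.9 295.   25.7] [149. 166.]
[[ 539.  -71.   20.]
 [ 525. -161.   20.]
 [ 385. -150.   20.]
 [ 402.  -44.   20.]] [ 462.62905115 -106.51042281   20.        ] [ 90.8473144  139.85648436 106.9694854 ]
```

View pics/w2c.png

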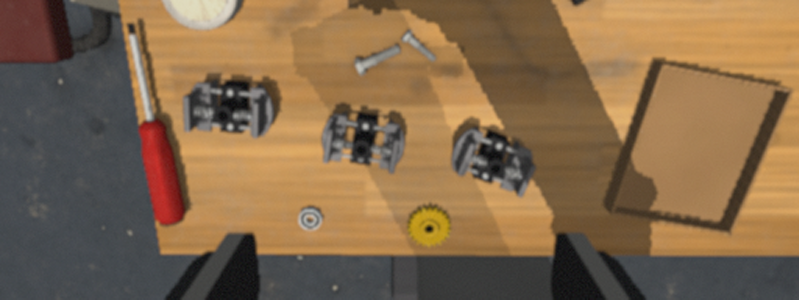

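```bash
cat >> h.py <<'E'
from scipy.optimize import minimize
def box(x0,x1,y0,y1,z0,z1): return np.array([(x,y,z) for x in(x0,x1) for y in(y0,y1) for z in(z0,z1)],float)
def circ(r,z,n=40,sy=0):
    a=np.linspace(0,2*np.pi,n,endpoint=False);q=np.c_[r*np.cos(a),r*np.sin(a),0*a+z];q[:,1]+=sy*np.sign(q[:,1]);return q
def lip():
    a=circ(31,22,60,5);a=a[abs(a[:,0])<=21];b=a.copy();b[:,2]=26;return np.r_[a,b]
def plug():
    return np.r_[circ(23,0,60,5),circ(25,5,60,5),circ(25,22,60,5)]
MODELS={'hub':[box(-15,15,25,30,25,50),box(-15,15,-30,-25,25,50),lip(),plug(),box(-6,6,-6,6,0,51)],
 'spool':[np.r_[circ(75,0),circ(75,46)]], 'carton':[box(-71,71,-59,59,0,20)]}
def render(parts,cp,x,y,yaw,z=0,S=4):
    c,s=np.cos(yaw),np.sin(yaw);M=np.zeros((384*S,512*S),np.uint8)
    for P in parts:
        W=np.c_[x+c*P[:,0]-s*P[:,1],y+s*P[:,0]+c*P[:,1],z+P[:,2]]
        C=W@np.array(cp['R']).T+np.array(cp['t']);uv=np.c_[C[:,0]/C[:,2]*cp['fx']+cp['cx'],C[:,1]/C[:,2]*cp['fy']+cp['cy']]
        cv2.fillConvexPoly(M,cv2.convexHull(np.round((uv+.5)*S).astype(np.int32)),255)
    return cv2.resize(M,(512,384),interpolation=cv2.INTER_AREA)/255.
def fit(kind,mask,cp,x,y,yaws,z=0):
    m=mask.astype(float)
    def f(p):
        r=render(MODELS[kind],cp,p[0],p[1],p[2]/50,z); return -np.minimum(r,m).sum()/np.maximum(r,m).sum()
    b=min((minimize(f,[x,y,w*50],method='Nelder-Mead',options=dict(initial_simplex=[[x,y,w*50],[x+6,y,w*50],[x,y+6,w*50],[x,y,w*50+8]],maxiter=120)) for w in yaws),key=lambda o:o.fun)
    return np.round([b.x[0],b.x[1],b.x[2]/50],3),round(-b.fun,3)
E
python3 - <<'E'
from h import *
p=camera_params('wrist')
for q in('hub_p','carton','hub_q'):
  for r in regions_of('wrist',q):
    if r['score']<.3: continue
    m=r['pixels'];v,u=np.nonzero(m);z=25 if 'hub' in q else 10;c=onz(p,u.mean(),v.mean(),z)
    k='hub' if 'hub' in q else 'carton'
    print(q,round(r['score'],2),m.sum(),fit(k,m,p,c[0],c[1],[-.5,-.25,0,.25,.5]))
E
```

```text
hub_p 0.86 1507 (array([ 4.53498e+02,  6.82000e+01, -3.82000e-01]), np.float64(0.867))
hub_p 0.82 1403 (array([ 4.70643e+02,  1.81588e+02, -1.70000e-01]), np.float64(0.8))
hub_p 0.82 1652 (array([ 5.00252e+02,  2.92492e+02, -1.26000e-01]), np.float64(0.855))
carton 0.81 9110 (array([ 4.55413e+02, -1.15265e+02, -1.90000e-01]), np.float64(0.986))
carton 0.69 1520 (array([402.622,  64.495,   0.628]), np.float64(0.194))
carton 0.36 1332 (array([4.18854e+02, 1.89442e+02, 9.60000e-02]), np.float64(0.166))
hub_q 0.86 1507 (array([ 4.53498e+02,  6.82000e+01, -3.82000e-01]), np.float64(0.867))
hub_q 0.82 1403 (array([ 4.70643e+02,  1.81588e+02, -1.70000e-01]), np.float64(0.8))
hub_q 0.82 1652 (array([ 5.00252e+02,  2.92492e+02, -1.26000e-01]), np.float64(0.855))
```

Call:
{"op": "jog_arm", "data": {"translation": [[-0.012, -0.007, 0.03], [-0.012, -0.007, 0.03], [-0.012, -0.007, 0.03], [-0.012, -0.007, 0.03], [-0.012, -0.007, 0.03], [0, 0, 0], [0, 0, 0], [0, 0, 0], [0, 0, 0], [0, 0, 0]], "twist": [[0, 0, 0], [0, 0, 0], [0, 0, 0], [0, 0, 0], [0, 0, 0], [0, 0, 0], [0, 0, 0], [0, 0, 0], [0, 0, 0], [0, 0, 0]], "claw": [1, 1, 1, 1, 1, 1, 1, 1, 1, 1]}}

```text
clock: 4.38
ee_pos: [473.7, 182.0, 153.1]
orientation: [1.0, -0.001, 0.002, -0.001]
ft_force: [0.1, -0.7, 0.3]
width: 85.3
gripper_force: 0.0
```

```bash
python3 - <<'E'
from h import *
st();look('w3.png',['hub_p'])
p=camera_params('wrist')
for r in regions_of('wrist','hub_p'):
    if r['score']<.3: continue
    m=r['pixels'];v,u=np.nonzero(m);c=onz(p,u.mean(),v.mean(),25)
    print(round(r['score'],2),m.sum(),u.mean(),fit('hub',m,p,c[0],c[1],[-.3,-.1,.1,.3]))
E
```

```text
t 4.38 tcp [473.7 182.  153.1] yaw -0.002 tz [ 0.003  0.001 -1.   ] w 85.29152379320745 gf 0.0 ft [ 0.1 -0.7  0.3] q [-0.13  0.33 -0.43  2.01  0.18  0.84 -2.23]
hub_p 0.71 [473.7 184.6  27.8] [257. 179.]
hub_p 0.63 [458.4  72.3  27.6] [386. 195.]
hub_p 0.56 [501.2 298.7  25.9] [120. 147.]
0.67 3901 387.50961291976415 (array([ 4.5202e+02,  7.3236e+01, -3.5300e-01]), np.float64(0.895))
0.63 4469 118.48511971358246 (array([ 4.97928e+02,  2.97100e+02, -9.80000e-02]), np.float64(0.9))
0.58 3271 256.29379394680524 (array([ 4.69125e+02,  1.85361e+02, -1.71000e-01]), np.float64(0.779))
```

View pics/w3.png

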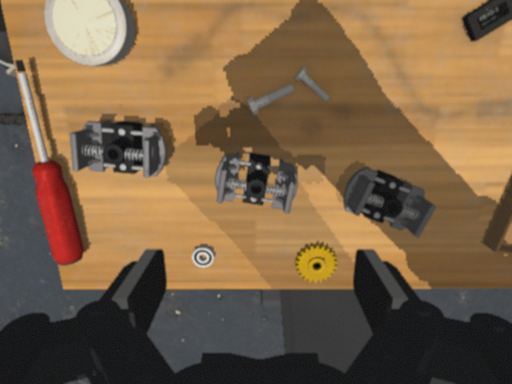

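Close view: hubs at (118,150), (257,182) and (390,200), all upright and matching the description; tin (87,25), gear (316,262), bearing (203,257). Checking the fits in one overlay crop.

```bash
cat >> h.py <<'E'
def overlay(im,cp,x,y,yaw,u,v,h=33,k=4):
    c,s=np.cos(yaw),np.sin(yaw);o=cv2.resize(im,None,fx=k,fy=k,interpolation=cv2.INTER_CUBIC)
    for y0 in(25,-30):
        q=np.array([(-15,y0,50),(15,y0,50),(15,y0+5,50),(-15,y0+5,50)],float)
        pts=np.array([proj(cp,(x+c*a-s*b,y+s*a+c*b,z)) for a,b,z in q]);cv2.polylines(o,[np.round((pts+.5)*k).astype(np.int32)],True,(0,255,0),1)
    return o[int((v-h)*k):int((v+h)*k),int((u-h)*k*1.5):int((u+h)*k)] if 0 else o[int((v-h)*k):int((v+h)*k),int((u-h*1.5)*k):int((u+h*1.5)*k)]
E
python3 - <<'E'
from h import *
im=cv2.imread('pics/w3.png');p=np.load('pics/w3.npy',allow_pickle=True).item()
a=[overlay(im,p,*q) for q in((498,297.1,-.098,118,148),(469.1,185.4,-.13,257,182),(452,73.2,-.353,390,200))]
a.append(overlay(im,p,469.1,185.4,-.05,257,182))
cv2.imwrite('pics/o1.png',np.vstack([np.hstack(a[:2]),np.hstack(a[2:])]))
E
```

```text
(no output)
```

View pics/o1.png

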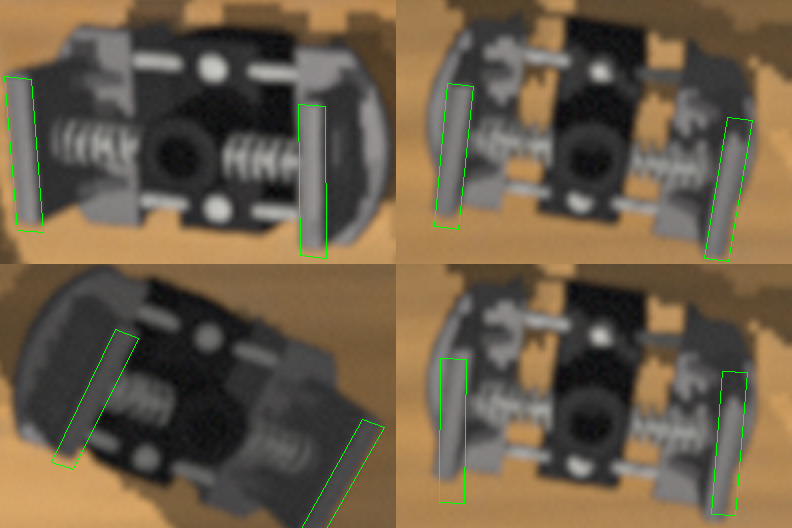

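Call:
{"op": "jog_arm", "data": {"translation": [[0, 0, 0], [-0.004, -0.003, 0.025], [0, 0, 0.025], [0, 0, 0.025], [0, 0, 0.025], [0, 0, 0.026], [0, 0, 0], [0, 0, 0], [0, 0, 0], [0, 0, 0]], "twist": [[0, 0, 0.12], [0, 0, 0], [0, 0, 0], [0, 0, 0], [0, 0, 0], [0, 0, 0], [0, 0, 0], [0, 0, 0], [0, 0, 0], [0, 0, 0]], "claw": [1, 1, 1, 1, 1, 1, 0.6, 0.5, 0.4, 0.4], "squeeze": 20}}

```text
clock: 5.37
ee_pos: [469.3, 186.0, 26.9]
orientation: [0.998, -0.06, 0.001, -0.001]
ft_force: [0.2, -0.1, -0.2]
width: 60.0
gripper_force: 1.8
```

Call:
{"op": "jog_arm", "data": {"translation": [[0, 0, 0], [0, 0, 0], [0, 0, 0], [0, 0, 0], [0, 0, 0], [0, 0, 0], [0, 0, 0], [0, 0, 0], [0, 0, 0], [0, 0, 0]], "twist": [[0, 0, 0], [0, 0, 0], [0, 0, 0], [0, 0, 0], [0, 0, 0], [0, 0, 0], [0, 0, 0], [0, 0, 0], [0, 0, 0], [0, 0, 0]], "claw": [0.35, 0.3, 0.27, 0.27, 0.27, 0.27, 0.27, 0.27, 0.27, 0.27]}}

```text
clock: 6.2
ee_pos: [469.4, 186.0, 26.9]
orientation: [0.998, -0.06, 0.001, -0.001]
ft_force: [-1.4, 0.6, 8.3]
width: 54.3
gripper_force: 6.3
```

Call:
{"op": "jog_arm", "data": {"translation": [[0, 0, 0], [0, 0, -0.003], [0, 0, 0], [0, 0, 0], [0, 0, 0], [0, 0, 0], [0, 0, 0], [0, 0, 0], [0, 0, 0], [0, 0, 0]], "twist": [[0, 0, 0], [0, 0, 0], [0, 0, 0], [0, 0, 0], [0, 0, 0], [0, 0, 0], [0, 0, 0], [0, 0, 0], [0, 0, 0], [0, 0, 0]], "claw": [0.5, 0.5, 0.27, 0.27, 0.27, 0.27, 0.27, 0.27, 0.27, 0.27]}}

```text
clock: 7.03
ee_pos: [468.8, 185.8, 29.3]
orientation: [0.998, -0.06, 0.001, -0.0]
ft_force: [-0.4, -0.4, 7.8]
width: 54.4
gripper_force: 5.9
```

Call:
{"op": "jog_arm", "data": {"translation": [[0, 0, 0], [0, 0, -0.02], [0, 0, -0.03], [0, 0, -0.03], [-0.001, 0.038, 0], [-0.001, 0.038, 0], [-0.001, 0.038, 0], [0, 0, 0], [0, 0, 0], [0, 0, 0]], "twist": [[0, 0, 0], [0, 0, 0], [0, 0, 0], [0, 0, 0], [0, 0, 0], [0, 0, 0], [0, 0, 0], [0, 0, 0.116], [0, 0, 0.117], [0, 0, 0]], "claw": [0.7, 1, 1, 1, 1, 1, 1, 1, 1, 1]}}

```text
clock: 7.87
ee_pos: [451.4, 71.6, 108.4]
orientation: [0.984, -0.179, 0.0, 0.0]
ft_force: [-0.3, -0.1, 0.4]
width: 85.5
gripper_force: 0.0
```

```bash
python3 - <<'E'
from h import *
st();look('w4.png',['hub_p'])
p=camera_params('wrist')
for r in regions_of('wrist','hub_p'):
    if r['score']<.3: continue
    m=r['pixels'];v,u=np.nonzero(m);c=onz(p,u.mean(),v.mean(),25)
    print(round(r['score'],2),m.sum(),u.mean(),fit('hub',m,p,c[0],c[1],[-.35,-.1]))
plan((452,73.2,29))
E
```

```text
t 7.87 tcp [451.4  71.6 108.4] yaw -0.359 tz [ 0. -0. -1.] w 85.49583948388899 gf 0.0 ft [-0.3 -0.1  0.4] q [-0.01  0.32 -0.33  2.15  0.16  0.69 -2.38]
hub_p 0.87 [477.7 184.3  29.5] [103. 216.]
hub_p 0.76 [460.9  69.3  27.6] [258. 183.]
0.62 817 8.05875152998776 (array([ 4.96864e+02,  2.99863e+02, -7.70000e-02]), np.float64(0.973))
0.62 4643 257.0559982769761 (array([ 4.53276e+02,  7.41760e+01, -3.48000e-01]), np.float64(0.786))
0.56 5737 103.81697751438034 (array([ 4.69568e+02,  1.87051e+02, -1.21000e-01]), np.float64(0.916))
leg [ 0.5 -0.2 79.3] rows 1.9
```

Call:
{"op": "jog_arm", "data": {"translation": [[0.001, -0.001, 0.02], [0, 0, 0.02], [0, 0, 0.02], [0, 0, 0.02], [0, 0, 0], [0, 0, 0], [0, 0, 0], [0, 0, 0], [0, 0, 0], [0, 0, 0]], "twist": [[0, 0, 0], [0, 0, 0], [0, 0, 0], [0, 0, 0], [0, 0, 0], [0, 0, 0], [0, 0, 0], [0, 0, 0], [0, 0, 0], [0, 0, 0]], "claw": [1, 1, 1, 1, 0.6, 0.4, 0.3, 0.27, 0.27, 0.27], "squeeze": 20}}

```text
clock: 8.85
ee_pos: [453.5, 73.4, 29.2]
orientation: [0.984, -0.176, 0.001, -0.0]
ft_force: [-0.3, 1.4, 2.3]
width: 54.4
gripper_force: 3.4
```

Call:
{"op": "jog_arm", "data": {"translation": [[0, 0, 0], [0, 0, 0], [0, 0, 0], [0, 0, 0], [0, 0, 0], [0, 0, 0], [0, 0, 0], [0, 0, 0], [0, 0, 0], [0, 0, 0]], "twist": [[0, 0, 0], [0, 0, 0], [0, 0, 0], [0, 0, 0], [0, 0, 0], [0, 0, 0], [0, 0, 0], [0, 0, 0], [0, 0, 0], [0, 0, 0]], "claw": [0.27, 0.27, 0.27, 0.27, 0.27, 0.27, 0.27, 0.27, 0.27, 0.27]}}

```text
clock: 9.68
ee_pos: [453.6, 73.4, 29.1]
orientation: [0.984, -0.176, 0.001, -0.0]
ft_force: [-0.4, 0.2, 5.6]
width: 54.3
gripper_force: 3.8
```

Call:
{"op": "jog_arm", "data": {"translation": [[0, 0, 0], [0, 0, -0.02], [0, 0, -0.03], [0, 0, -0.03], [-0.006, -0.0376, 0], [-0.006, -0.0376, 0], [-0.006, -0.0376, 0], [-0.006, -0.0376, 0], [-0.006, -0.0376, 0], [-0.006, -0.0376, 0]], "twist": [[0, 0, 0], [0, 0, 0], [0, 0, 0], [0, 0, 0], [0, 0, 0], [0, 0, 0], [0, 0, 0], [0, 0, 0], [0, 0, 0], [0, 0, 0]], "claw": [0.7, 1, 1, 1, 1, 1, 1, 1, 1, 1]}}

```text
clock: 10.52
ee_pos: [497.0, 298.9, 108.3]
orientation: [0.984, -0.176, -0.0, 0.0]
ft_force: [0.3, 0.6, -0.7]
width: 85.2
gripper_force: 0.0
```

Call:
{"op": "jog_arm", "data": {"translation": [[0, 0, 0], [0, 0, 0], [0, 0, 0], [0, 0, 0.02], [0, 0, 0.02], [0, 0, 0], [0, 0, 0], [0, 0, 0], [0, 0, 0], [0, 0, 0]], "twist": [[0, 0, -0.088], [0, 0, -0.088], [0, 0, -0.088], [0, 0, 0], [0, 0, 0], [0, 0, 0], [0, 0, 0], [0, 0, 0], [0, 0, 0], [0, 0, 0]], "claw": [1, 1, 1, 1, 1, 1, 1, 1, 1, 1]}}

```text
clock: 11.35
ee_pos: [497.7, 297.8, 69.4]
orientation: [0.999, -0.045, 0.001, -0.001]
ft_force: [-0.4, 0.0, 0.2]
width: 85.4
gripper_force: 0.0
```

```bash
python3 - <<'E'
from h import *
st();plan((498,297.5,29))
E
```

```text
t 11.35 tcp [497.7 297.8  69.4] yaw -0.089 tz [ 0.002  0.001 -1.   ] w 85.36722963058611 gf 0.0 ft [-0.4  0.   0.2] q [-0.34  0.55 -0.4   1.89  0.3   0.75 -2.57]
leg [ 0.3  0.4 40.4] rows 1.0
```

Call:
{"op": "jog_arm", "data": {"translation": [[0, 0, 0.02], [0, 0, 0.02], [0, 0, 0.001], [0, 0, 0], [0, 0, 0], [0, 0, 0], [0, 0, 0], [0, 0, 0], [0, 0, 0], [0, 0, 0]], "twist": [[0, 0, 0], [0, 0, 0], [0, 0, 0], [0, 0, 0], [0, 0, 0], [0, 0, 0], [0, 0, 0], [0, 0, 0], [0, 0, 0], [0, 0, 0]], "claw": [1, 1, 1, 1, 0.6, 0.4, 0.3, 0.27, 0.27, 0.27], "squeeze": 20}}

```text
clock: 12.18
ee_pos: [498.2, 298.3, 29.5]
orientation: [0.999, -0.045, 0.001, -0.001]
ft_force: [-0.9, -0.6, 8.4]
width: 54.5
gripper_force: 14.1
```

Call:
{"op": "jog_arm", "data": {"translation": [[0, 0, 0], [0, 0, 0], [0, 0, 0], [0, 0, 0], [0, 0, 0], [0, 0, 0], [0, 0, 0], [0, 0, 0], [0, 0, 0], [0, 0, 0]], "twist": [[0, 0, 0], [0, 0, 0], [0, 0, 0], [0, 0, 0], [0, 0, 0], [0, 0, 0], [0, 0, 0], [0, 0, 0], [0, 0, 0], [0, 0, 0]], "claw": [0.27, 0.27, 0.27, 0.27, 0.27, 0.27, 0.27, 0.27, 0.27, 0.27]}}

```text
clock: 13.02
ee_pos: [498.2, 298.4, 29.5]
orientation: [0.999, -0.045, 0.001, -0.001]
ft_force: [-2.5, -0.5, 8.5]
width: 54.6
gripper_force: 14.1
```

L is firm (14.1 N at 54.6 mm; the others read 6 N and 4 N). Gripping it to the stops and lifting.

Call:
{"op": "jog_arm", "data": {"translation": [[0, 0, 0], [0, 0, 0], [0, 0, 0], [0, 0, 0], [0, 0, -0.005], [0, 0, -0.02], [0, 0, -0.03], [0, 0, -0.03], [0, 0, -0.03], [0, 0, -0.03]], "twist": [[0, 0, 0], [0, 0, 0], [0, 0, 0], [0, 0, 0], [0, 0, 0], [0, 0, 0], [0, 0, 0], [0, 0, 0], [0, 0, 0], [0, 0, 0]], "claw": [-1, -1, -1, -1, -1, -1, -1, -1, -1, -1], "squeeze": 32}}

```text
clock: 13.85
ee_pos: [496.8, 297.3, 174.4]
orientation: [0.999, -0.045, 0.0, -0.0]
ft_force: [1.4, -1.1, -1.1]
width: 46.7
gripper_force: 34.2
```

Call:
{"op": "jog_arm", "data": {"translation": [[0.002, 0.036, -0.012], [0.002, 0.036, -0.012], [0.002, 0.036, -0.012], [0.002, 0.036, -0.012], [0.002, 0.036, -0.012], [0.002, 0.036, -0.012], [0.002, 0.036, 0], [0.002, 0.036, 0], [0.002, 0.036, 0], [0.002, 0.036, 0]], "twist": [[0, 0, 0], [0, 0, 0], [0, 0, 0], [0, 0, 0], [0, 0, 0], [0, 0, 0], [0, 0, 0], [0, 0, 0], [0, 0, 0], [0, 0, 0]], "claw": [-1, -1, -1, -1, -1, -1, -1, -1, -1, -1]}}

```text
clock: 14.68
ee_pos: [484.5, -64.7, 245.3]
orientation: [0.999, -0.045, 0.001, 0.0]
ft_force: [-0.4, 0.1, -1.6]
width: 46.8
gripper_force: 34.2
```

Call:
{"op": "jog_arm", "data": {"translation": [[0.003, 0.036, 0], [0.003, 0.036, 0], [0.003, 0.036, 0], [0, 0, 0], [0, 0, 0], [0, 0, 0], [0, 0, 0], [0, 0, 0], [0, 0, 0], [0, 0, 0]], "twist": [[0, 0, 0], [0, 0, 0], [0, 0, 0], [0, 0, 0], [0, 0, 0], [0, 0, 0], [0, 0, 0], [0, 0, 0], [0, 0, 0], [0, 0, 0]], "claw": [-1, -1, -1, -1, -1, -1, -1, -1, -1, -1]}}

```text
clock: 15.52
ee_pos: [484.4, -170.5, 244.4]
orientation: [0.999, -0.044, 0.0, -0.0]
ft_force: [0.2, 0.8, -1.9]
width: 47.1
gripper_force: 34.2
```

```bash
cat >> h.py <<'E'
def bore(im,cp,x,y,z=46):
    """bore rim: dark annulus / bright inside; fits circle r=27 at height z by rectifying the flange plane"""
    g=np.arange(-90,90.1,.5);o=[]
    X=np.array([[proj(cp,(x+a,y+b,z)) for b in g] for a in g],np.float32)
    return cv2.remap(im,X[...,0],X[...,1],cv2.INTER_LINEAR)
E
python3 - <<'E'
from h import *
st();look('w5.png',['spool','carton'])
p=camera_params('wrist')
for q in('spool','carton'):
  for r in regions_of('wrist',q):
    if r['score']<.5: continue
    m=r['pixels'];m=m.astype(np.uint8);cn,_=cv2.findContours(m,0,1)
    if q=='spool': n=cv2.drawContours(m*0,[max(cn,key=cv2.contourArea)],-1,1,-1)
    else: n=m
    v,u=np.nonzero(n);c=onz(p,u.mean(),v.mean(),30)
    print(q,round(r['score'],2),n.sum(),u.mean(),fit(q,n,p,c[0],c[1],[-.2]))
im=cv2.imread('pics/w5.png')
cv2.imwrite('pics/w5r.png',np.hstack([cv2.resize(im,(400,300)),bore(im,p,460,-300)[:300]if 0 else cv2.resize(bore(im,p,460,-300),(300,300))]))
E
```

```text
t 15.52 tcp [ 484.4 -170.5  244.4] yaw -0.088 tz [ 0.  0. -1.] w 47.07709523499285 gf 34.19106960296631 ft [ 0.2  0.8 -1.9] q [ 0.41  0.21 -0.22  1.91  0.05  1.03 -1.49]
spool 0.84 [ 471.4 -302.3   45. ] [383. 160.]
carton 0.75 [ 474.2 -102.6    5.5] [204. 165.]
carton 0.28 [ 495.6 -425.1   13. ] [483. 123.]
spool 0.55 15690 382.927597195666 (array([ 4.61908e+02, -3.05511e+02, -1.15000e-01]), np.float64(0.99))
carton 0.65 9769 206.75483672842665 (array([ 4.57669e+02, -1.10894e+02, -1.95000e-01]), np.float64(0.813))
```

View pics/w5r.png

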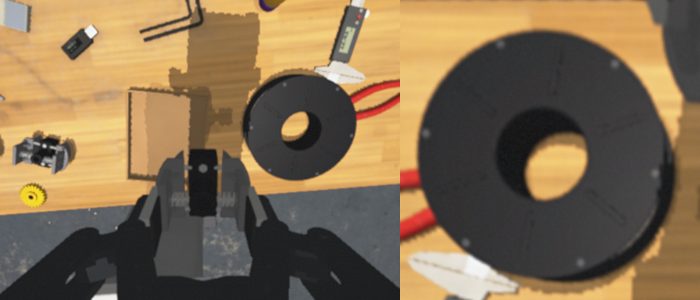

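The flange centre shows at about (540,153) in the rectified patch and the hub is held upright at about (204,180). Another view from lower down to remove bias.

Call:
{"op": "jog_arm", "data": {"translation": [[0, 0.01, 0.026], [0, 0.01, 0.027], [0, 0.01, 0.027], [0, 0, 0], [0, 0, 0], [0, 0, 0], [0, 0, 0], [0, 0, 0], [0, 0, 0], [0, 0, 0]], "twist": [[0, 0, 0], [0, 0, 0], [0, 0, 0], [0, 0, 0], [0, 0, 0], [0, 0, 0], [0, 0, 0], [0, 0, 0], [0, 0, 0], [0, 0, 0]], "claw": [-1, -1, -1, -1, -1, -1, -1, -1, -1, -1]}}

```text
clock: 16.6
ee_pos: [482.1, -201.1, 165.2]
orientation: [0.999, -0.044, 0.001, 0.0]
ft_force: [-0.5, 0.0, -0.7]
width: 47.0
gripper_force: 34.2
```

```bash
cat > sp.py <<'E'
from h import *
import sys
f=sys.argv[1];st();look(f,['spool'])
p=np.load('pics/'+f[:-4]+'.npy',allow_pickle=True).item()
for r in regions_of('wrist','spool'):
    if r['score']<.4: continue
    m=r['pixels'].astype(np.uint8);cn,_=cv2.findContours(m,0,1)
    n=cv2.drawContours(m*0,[max(cn,key=cv2.contourArea)],-1,1,-1)
    v,u=np.nonzero(n);c=onz(p,u.mean(),v.mean(),30)
    print(round(r['score'],2),n.sum(),u.mean(),u.max(),fit('spool',n,p,c[0],c[1],[0]))
E
python3 sp.py w6.png
```

```text
t 16.6 tcp [ 482.1 -201.1  165.2] yaw -0.089 tz [ 0.001 -0.    -1.   ] w 46.95909007555072 gf 34.18457329273224 ft [-0.5  0.  -0.7] q [ 0.44  0.31 -0.2   1.97  0.08  0.86 -1.46]
spool 0.55 [ 472.3 -306.    46.7] [386. 181.]
0.6 23802 383.8891689773969 473 (array([ 4.62400e+02, -3.04881e+02, -9.40000e-02]), np.float64(0.956))
```

Call:
{"op": "jog_arm", "data": {"translation": [[-0.003, 0.026, 0], [-0.003, 0.026, 0], [-0.003, 0.026, 0], [-0.002, 0.026, 0], [0, 0, 0.025], [0, 0, 0.025], [0, 0, 0.02], [0, 0, 0], [0, 0, 0], [0, 0, 0]], "twist": [[0, 0, 0], [0, 0, 0], [0, 0, 0], [0, 0, 0], [0, 0, 0], [0, 0, 0], [0, 0, 0], [0, 0, 0], [0, 0, 0], [0, 0, 0]], "claw": [-1, -1, -1, -1, -1, -1, -1, -1, -1, -1]}}

```text
clock: 17.58
ee_pos: [462.1, -304.1, 95.4]
orientation: [0.999, -0.044, 0.001, 0.0]
ft_force: [-0.2, -0.3, -0.6]
width: 47.1
gripper_force: 34.2
```

```bash
python3 - <<'E'
from h import *
st();plan((462.2,-303.7,82));
p=camera_params('wrist');im=shot('wrist','w7.png')
print([np.round(proj(p,x),0) for x in((462.3,-303.7,46),(462,-276,46),(462,-331,46),(489,-304,46))])
cv2.imwrite('pics/w7c.png',cv2.resize(im[60:340,80:440],(720,560)))
E
```

```text
t 17.58 tcp [ 462.1 -304.1   95.4] yaw -0.089 tz [ 0.001 -0.001 -1.   ] w 47.069156383532885 gf 34.18817460536957 ft [-0.2 -0.3 -0.6] q [ 0.58  0.45 -0.14  1.96  0.09  0.74 -1.27]
leg [-0.  -0.4 13.4] rows 0.3
[array([259., 212.]), array([216., 216.]), array([302., 208.]), array([256., 171.])]
```

View pics/w7c.png

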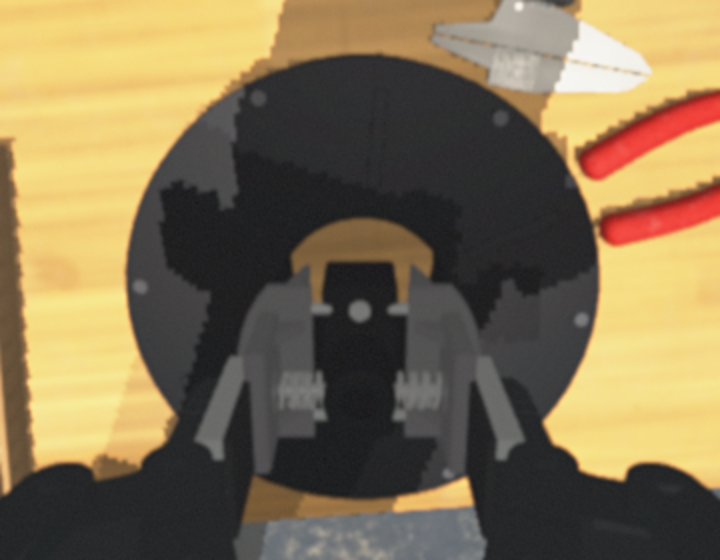

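Hub centred over the bore: hub column 360, flange centre 362, and the rim where predicted. Lowering.

Call:
{"op": "jog_arm", "data": {"translation": [[0, 0, 0.008], [0, 0, 0.008], [0, 0, 0.004], [0, 0, 0.003], [0, 0, 0.003], [0, 0, 0.002], [0, 0, 0], [0, 0, 0], [0, 0, 0], [0, 0, 0]], "twist": [[0, 0, 0], [0, 0, 0], [0, 0, 0], [0, 0, 0], [0, 0, 0], [0, 0, 0], [0, 0, 0], [0, 0, 0], [0, 0, 0], [0, 0, 0]], "claw": [-1, -1, -1, -1, -1, -1, -1, -1, -1, -1]}}

```text
clock: 18.47
ee_pos: [461.5, -303.9, 66.5]
orientation: [0.999, -0.045, 0.0, 0.0]
ft_force: [0.2, -0.4, -1.5]
width: 46.9
gripper_force: 34.2
```

Call:
{"op": "jog_arm", "data": {"translation": [[0, 0, 0.003], [0, 0, 0.003], [0, 0, 0.003], [0, 0, 0.002], [0, 0, 0.002], [0, 0, 0.001], [0, 0, 0.0], [0, 0, 0], [0, 0, 0], [0, 0, 0]], "twist": [[0, 0, 0], [0, 0, 0], [0, 0, 0], [0, 0, 0], [0, 0, 0], [0, 0, 0], [0, 0, 0], [0, 0, 0], [0, 0, 0], [0, 0, 0]], "claw": [-1, -1, -1, -1, -1, -1, -1, -1, -1, -1]}}

```text
clock: 19.3
ee_pos: [461.2, -303.8, 54.6]
orientation: [0.999, -0.045, -0.0, 0.0]
ft_force: [-8.7, 5.5, 27.5]
width: 46.4
gripper_force: 36.2
```

Call:
{"op": "jog_arm", "data": {"translation": [[0, 0, 0], [0, 0, 0], [0, 0, 0], [0, 0, 0], [0, 0, 0], [0, 0, -0.01], [0, 0, -0.03], [0, 0, -0.03], [0, 0, -0.03], [0, 0, 0]], "twist": [[0, 0, 0], [0, 0, 0], [0, 0, 0], [0, 0, 0], [0, 0, 0], [0, 0, 0], [0, 0, 0], [0, 0, 0], [0, 0, 0], [0, 0, 0]], "claw": [0.2, 0.3, 0.4, 0.7, 1, 1, 1, 1, 1, 1]}}

```text
clock: 20.13
ee_pos: [464.7, -305.6, 158.7]
orientation: [0.999, -0.045, 0.004, 0.002]
ft_force: [1.0, -0.7, 0.1]
width: 85.3
gripper_force: 0.0
```

```bash
python3 - <<'E'
from h import *
st();look('w8.png',['hub_p','spool'])
p=camera_params('wrist')
for r in regions_of('wrist','hub_p')[:2]:
    m=r['pixels'];v,u=np.nonzero(m);c=onz(p,u.mean(),v.mean(),60)
    print(round(r['score'],2),m.sum(),u.mean(),v.mean(),v.min(),v.max())
im=cv2.imread('pics/w8.png')
s=shot('side','s8.png');q=camera_params('side');u,v=map(int,proj(q,(462,-304,60)));print(u,v)
cs=cv2.resize(s[v-35:v+35,u-35:u+35],(400,400),interpolation=cv2.INTER_CUBIC)
cv2.imwrite('pics/w8c.png',np.hstack([cv2.resize(im[90:290,160:360],(400,400),interpolation=cv2.INTER_CUBIC),cs]))
E
```

```text
t 20.13 tcp [ 464.7 -305.6  158.7] yaw -0.089 tz [ 0.009 -0.005 -1.   ] w 85.33381590495195 gf 0.0 ft [ 1.  -0.7  0.1] q [ 0.59  0.37 -0.15  1.91  0.07  0.86 -1.26]
hub_p 0.92 [ 468.1 -305.    50.7] [258. 181.]
spool 0.81 [ 472.1 -304.9   45.5] [258. 175.]
0.87 3553 257.96538136785813 186.86349563748945 158 216
269 168
```

View pics/w8c.png

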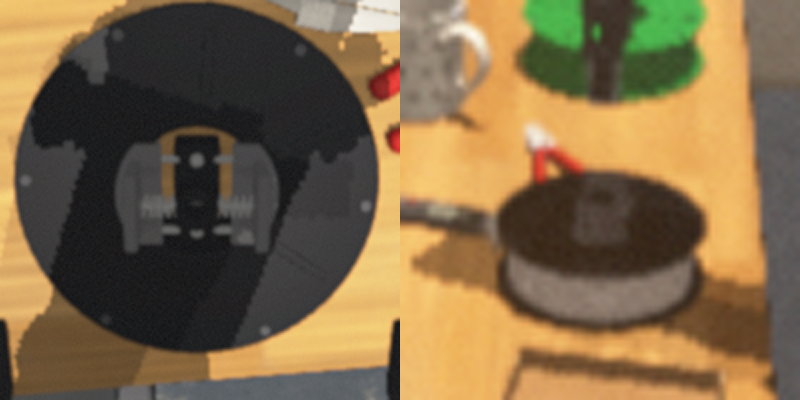

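Picture: the hub sits in the bore, centred at crop (197,195), lip on the flange and upright in the side view. I'll confirm by pressing lightly on the lip with the fingertips.

Call:
{"op": "jog_arm", "data": {"translation": [[0, 0, 0.03], [0, 0, 0.03], [0, 0, 0.025], [0, 0, 0.01], [0, 0, 0.004], [0, 0, 0], [0, 0, 0], [0, 0, 0], [0, 0, 0], [0, 0, 0]], "twist": [[0, 0, 0], [0, 0, 0], [0, 0, 0], [0, 0, 0], [0, 0, 0], [0, 0, 0], [0, 0, 0], [0, 0, 0], [0, 0, 0], [0, 0, 0]], "claw": [1, 1, 0.6, 0.42, 0.42, 0.42, 0.42, 0.42, 0.42, 0.42], "squeeze": 20}}

```text
clock: 21.22
ee_pos: [462.0, -304.2, 54.4]
orientation: [0.999, -0.045, 0.001, 0.0]
ft_force: [0.1, -0.6, -0.6]
width: 60.4
gripper_force: 0.0
```

Call:
{"op": "jog_arm", "data": {"translation": [[0, 0, 0.001], [0, 0, 0.001], [0, 0, 0.001], [0, 0, 0.001], [0, 0, 0], [0, 0, 0], [0, 0, 0], [0, 0, 0], [0, 0, 0], [0, 0, 0]], "twist": [[0, 0, 0], [0, 0, 0], [0, 0, 0], [0, 0, 0], [0, 0, 0], [0, 0, 0], [0, 0, 0], [0, 0, 0], [0, 0, 0], [0, 0, 0]], "claw": [0.42, 0.42, 0.42, 0.42, 0.42, 0.42, 0.42, 0.42, 0.42, 0.42]}}

```text
clock: 22.05
ee_pos: [461.4, -303.8, 49.3]
orientation: [0.999, -0.045, 0.0, 0.0]
ft_force: [-0.2, -0.1, -0.5]
width: 60.8
gripper_force: 0.0
```

Call:
{"op": "jog_arm", "data": {"translation": [[0, 0, 0.001], [0, 0, 0.001], [0, 0, 0.0005], [0, 0, 0], [0, 0, 0], [0, 0, 0], [0, 0, 0], [0, 0, 0], [0, 0, 0], [0, 0, 0]], "twist": [[0, 0, 0], [0, 0, 0], [0, 0, 0], [0, 0, 0], [0, 0, 0], [0, 0, 0], [0, 0, 0], [0, 0, 0], [0, 0, 0], [0, 0, 0]], "claw": [0.42, 0.42, 0.42, 0.42, 0.42, 0.42, 0.42, 0.42, 0.42, 0.42]}}

```text
clock: 22.88
ee_pos: [461.3, -303.9, 46.8]
orientation: [0.999, -0.045, 0.0, 0.0]
ft_force: [-0.1, 0.1, 0.3]
width: 60.6
gripper_force: 0.0
```

Call:
{"op": "jog_arm", "data": {"translation": [[0, 0, 0.001], [0, 0, 0.001], [0, 0, 0.0005], [0, 0, 0], [0, 0, 0], [0, 0, 0], [0, 0, 0], [0, 0, 0], [0, 0, 0], [0, 0, 0]], "twist": [[0, 0, 0], [0, 0, 0], [0, 0, 0], [0, 0, 0], [0, 0, 0], [0, 0, 0], [0, 0, 0], [0, 0, 0], [0, 0, 0], [0, 0, 0]], "claw": [0.42, 0.42, 0.42, 0.42, 0.42, 0.42, 0.42, 0.42, 0.42, 0.42]}}

```text
clock: 23.72
ee_pos: [461.5, -303.9, 44.9]
orientation: [0.999, -0.045, 0.0, 0.0]
ft_force: [-1.9, 1.3, 6.3]
width: 60.6
gripper_force: 3.5
```

Call:
{"op": "jog_arm", "data": {"translation": [[0, 0, 0.001], [0, 0, 0.0007], [0, 0, 0], [0, 0, 0], [0, 0, 0], [0, 0, 0], [0, 0, 0], [0, 0, 0], [0, 0, 0], [0, 0, 0]], "twist": [[0, 0, 0], [0, 0, 0], [0, 0, 0], [0, 0, 0], [0, 0, 0], [0, 0, 0], [0, 0, 0], [0, 0, 0], [0, 0, 0], [0, 0, 0]], "claw": [0.42, 0.42, 0.42, 0.42, 0.42, 0.42, 0.42, 0.42, 0.42, 0.42]}}

```text
clock: 24.55
ee_pos: [461.6, -304.0, 44.6]
orientation: [0.999, -0.045, 0.0, 0.0]
ft_force: [-6.4, 4.3, 20.9]
width: 60.8
gripper_force: 10.7
```

Call:
{"op": "jog_arm", "data": {"translation": [[0, 0, -0.005], [0, 0, -0.02], [0, 0, -0.035], [0, 0, -0.04], [-0.004, -0.0375, 0], [-0.004, -0.0375, 0], [-0.004, -0.0375, 0], [-0.004, -0.0375, 0], [-0.004, -0.0375, 0], [-0.004, -0.0375, 0]], "twist": [[0, 0, 0], [0, 0, 0], [0, 0, 0], [0, 0, 0], [0, 0, 0], [0, 0, 0], [0, 0, 0], [0, 0, 0], [0, 0, 0], [0, 0, 0]], "claw": [0.6, 1, 1, 1, 1, 1, 1, 1, 1, 1]}}

```text
clock: 25.38
ee_pos: [457.1, -76.0, 142.7]
orientation: [0.999, -0.045, 0.0, 0.0]
ft_force: [0.3, 0.3, -0.7]
width: 85.6
gripper_force: 0.0
```

Call:
{"op": "jog_arm", "data": {"translation": [[-0.004, -0.0375, 0], [-0.004, -0.0375, 0], [-0.004, -0.0375, 0], [-0.005, -0.0375, 0], [0, 0, 0], [0, 0, 0], [0, 0, 0], [0, 0, 0], [0, 0, 0], [0, 0, 0]], "twist": [[0, 0, 0], [0, 0, 0], [0, 0, 0], [0, 0, 0], [0, 0, 0.088], [0, 0, 0.088], [0, 0, 0.089], [0, 0, 0], [0, 0, 0], [0, 0, 0]], "claw": [1, 1, 1, 1, 1, 1, 1, 1, 1, 1]}}

```text
clock: 26.22
ee_pos: [453.9, 73.2, 142.6]
orientation: [0.985, -0.175, 0.0, 0.0]
ft_force: [0.2, 0.7, -1.1]
width: 85.6
gripper_force: 0.0
```

```bash
cat > hb.py <<'E'
from h import *
import sys
st();look(sys.argv[1],['hub_p']);p=camera_params('wrist')
for q,k,ys in(('hub_p','hub',[-.35,-.1]),('carton','carton',[-.2])):
  for r in regions_of('wrist',q):
    if r['score']<.4: continue
    m=r['pixels'];v,u=np.nonzero(m);c=onz(p,u.mean(),v.mean(),20)
    print(q,round(r['score'],2),m.sum(),u.mean(),fit(k,m,p,c[0],c[1],ys))
E
python3 hb.py w9.png
```

```text
t 26.22 tcp [453.9  73.2 142.6] yaw -0.352 tz [ 0. -0. -1.] w 85.5957784317499 gf 0.0 ft [ 0.2  0.7 -1.1] q [-0.04  0.26 -0.29  2.12  0.11  0.77 -2.32]
hub_p 0.84 [475.5 184.6  26.1] [127. 202.]
hub_p 0.79 [461.6  69.2  27.6] [261. 172.]
hub_p 0.63 3529 259.542930008501 (array([ 4.54079e+02,  7.30290e+01, -3.57000e-01]), np.float64(0.779))
hub_p 0.61 4259 125.21389997652031 (array([ 4.70761e+02,  1.85701e+02, -1.28000e-01]), np.float64(0.896))
carton 0.98 21432 452.4483016050765 (array([ 4.56974e+02, -1.12100e+02, -1.84000e-01]), np.float64(0.992))
```

Call:
{"op": "jog_arm", "data": {"translation": [[0, 0, 0.035], [0, 0, 0.035], [0, 0, 0.035], [0, 0, 0.008], [0, 0, 0], [0, 0, 0], [0, 0, 0], [0, 0, 0], [0, 0, 0], [0, 0, 0]], "twist": [[0, 0, 0], [0, 0, 0], [0, 0, 0], [0, 0, 0], [0, 0, 0], [0, 0, 0], [0, 0, 0], [0, 0, 0], [0, 0, 0], [0, 0, 0]], "claw": [1, 1, 1, 1, 0.5, 0.3, 0, -1, -1, -1], "squeeze": 25}}

```text
clock: 27.25
ee_pos: [455.9, 73.9, 32.3]
orientation: [0.984, -0.176, 0.002, -0.001]
ft_force: [-1.6, 0.2, 6.2]
width: 47.2
gripper_force: 25.0
```

Call:
{"op": "jog_arm", "data": {"translation": [[0, 0, 0], [0, 0, 0], [0, 0, 0], [0, 0, -0.005], [0, 0, -0.02], [0, 0, -0.03], [0, 0, -0.03], [0, 0, -0.015], [0, 0, 0], [0, 0, 0]], "twist": [[0, 0, 0], [0, 0, 0], [0, 0, 0], [0, 0, 0], [0, 0, 0], [0, 0, 0], [0, 0, 0], [0, 0, 0], [0, 0, 0], [0, 0, 0]], "claw": [-1, -1, -1, -1, -1, -1, -1, -1, -1, -1]}}

```text
clock: 28.08
ee_pos: [455.0, 73.4, 131.6]
orientation: [0.984, -0.176, 0.002, -0.001]
ft_force: [-0.5, -0.1, -1.8]
width: 46.8
gripper_force: 26.9
```

```bash
python3 - <<'E'
from h import *
st();plan((425.5,-106,128),(425.5,-106,32))
E
```

```text
t 28.08 tcp [455.   73.4 131.6] yaw -0.355 tz [ 0.004  0.001 -1.   ] w 46.77664030746866 gf 26.926578283309937 ft [-0.5 -0.1 -1.8] q [-0.04  0.28 -0.3   2.13  0.12  0.74 -2.34]
leg [ 34.6 178.5   3.4] rows 4.4
leg [-0.4  0.2 96. ] rows 2.3
```

Call:
{"op": "jog_arm", "data": {"translation": [[0.007, 0.0357, 0], [0.007, 0.0357, 0], [0.007, 0.0357, 0], [0.007, 0.0357, 0], [0.007, 0.0357, 0], [0, 0, 0], [0, 0, 0], [0, 0, 0.03], [0, 0, 0], [0, 0, 0]], "twist": [[0, 0, 0], [0, 0, 0], [0, 0, 0], [0, 0, 0], [0, 0, 0], [0, 0, -0.083], [0, 0, -0.083], [0, 0, 0], [0, 0, 0], [0, 0, 0]], "claw": [-1, -1, -1, -1, -1, -1, -1, -1, -1, -1]}}

```text
clock: 28.92
ee_pos: [422.8, -106.0, 98.4]
orientation: [0.996, -0.094, -0.003, -0.0]
ft_force: [0.7, -0.5, -1.3]
width: 46.8
gripper_force: 26.9
```

```bash
python3 - <<'E'
from h import *
st();plan((425.5,-106,38))
E
```

```text
t 28.92 tcp [ 422.8 -106.    98.4] yaw -0.189 tz [-0.005  0.001 -1.   ] w 46.83779018479739 gf 26.89871996641159 ft [ 0.7 -0.5 -1.3] q [ 0.3   0.3  -0.23  2.21  0.11  0.65 -1.76]
leg [ 3.  -0.5 60.4] rows 1.5
```

Call:
{"op": "jog_arm", "data": {"translation": [[0.003, 0, 0.02], [0, 0, 0.02], [0, 0, 0.01], [0, 0, 0.006], [0, 0, 0.003], [0, 0, 0.002], [0, 0, 0.001], [0, 0, 0], [0, 0, 0], [0, 0, 0]], "twist": [[0, 0, 0], [0, 0, 0], [0, 0, 0], [0, 0, 0], [0, 0, 0], [0, 0, 0], [0, 0, 0], [0, 0, 0], [0, 0, 0], [0, 0, 0]], "claw": [-1, -1, -1, -1, -1, -1, -1, -1, -1, -1]}}

```text
clock: 29.75
ee_pos: [428.1, -106.9, 38.1]
orientation: [0.996, -0.094, 0.0, 0.0]
ft_force: [0.7, -0.1, -0.0]
width: 47.4
gripper_force: 26.9
```

Call:
{"op": "jog_arm", "data": {"translation": [[-0.003, 0, 0], [0, 0, 0.001], [0, 0, 0.001], [0, 0, 0.001], [0, 0, 0.001], [0, 0, 0], [0, 0, 0], [0, 0, 0], [0, 0, 0], [0, 0, 0]], "twist": [[0, 0, 0], [0, 0, 0], [0, 0, 0], [0, 0, 0], [0, 0, 0], [0, 0, 0], [0, 0, 0], [0, 0, 0], [0, 0, 0], [0, 0, 0]], "claw": [-1, -1, -1, -1, -1, -1, -1, -1, -1, -1]}}

```text
clock: 30.58
ee_pos: [424.8, -106.3, 34.7]
orientation: [0.996, -0.094, -0.0, 0.0]
ft_force: [-5.8, 0.9, 20.8]
width: 46.8
gripper_force: 29.1
```

Call:
{"op": "jog_arm", "data": {"translation": [[0, 0, -0.001], [0, 0, 0], [0, 0, 0], [0, 0, 0], [0, 0, -0.01], [0, 0, -0.03], [0, 0, -0.04], [-0.0014, -0.037, -0.02], [-0.0014, -0.037, 0], [-0.0014, -0.037, 0]], "twist": [[0, 0, 0], [0, 0, 0], [0, 0, 0], [0, 0, 0], [0, 0, 0], [0, 0, 0], [0, 0, 0], [0, 0, 0], [0, 0, 0], [0, 0, 0]], "claw": [0.1, 0.3, 0.6, 1, 1, 1, 1, 1, 1, 1]}}

```text
clock: 31.42
ee_pos: [442.8, 4.0, 136.9]
orientation: [0.995, -0.095, 0.002, -0.0]
ft_force: [0.3, 0.3, -0.1]
width: 85.5
gripper_force: 0.0
```

Call:
{"op": "jog_arm", "data": {"translation": [[-0.0014, -0.037, 0], [-0.0014, -0.037, 0], [-0.0014, -0.037, 0], [-0.0014, -0.037, 0], [-0.0014, -0.037, 0], [0, 0, 0], [0, 0, 0], [0, 0, 0], [0, 0, 0], [0, 0, 0]], "twist": [[0, 0, 0], [0, 0, 0], [0, 0, 0], [0, 0, 0], [0, 0, 0], [0, 0, -0.066], [0, 0, 0], [0, 0, 0], [0, 0, 0], [0, 0, 0]], "claw": [1, 1, 1, 1, 1, 1, 1, 1, 1, 1]}}

```text
clock: 32.25
ee_pos: [469.2, 184.6, 134.5]
orientation: [0.998, -0.063, -0.0, 0.0]
ft_force: [-0.3, -0.1, 0.9]
width: 85.4
gripper_force: 0.0
```

```bash
python3 hb.py w10.png; python3 -c "
from h import *
plan((470,185.8,32))"
```

```text
t 32.25 tcp [469.2 184.6 134.5] yaw -0.126 tz [-0.    -0.001 -1.   ] w 85.38526112869263 gf 0.0 ft [-0.3 -0.1  0.9] q [-0.18  0.35 -0.38  2.03  0.18  0.8  -2.36]
hub_p 0.95 [478.3 183.5  26.2] [259. 173.]
hub_p 0.74 3762 258.45268474215845 (array([ 4.70799e+02,  1.85947e+02, -1.27000e-01]), np.float64(0.782))
leg [  0.7  -0.4 102.5] rows 2.5
```

Call:
{"op": "jog_arm", "data": {"translation": [[0.001, -0.001, 0.035], [0, 0, 0.035], [0, 0, 0.03], [0, 0, 0.004], [0, 0, 0], [0, 0, 0], [0, 0, 0], [0, 0, 0], [0, 0, 0], [0, 0, 0]], "twist": [[0, 0, 0], [0, 0, 0], [0, 0, 0], [0, 0, 0], [0, 0, 0], [0, 0, 0], [0, 0, 0], [0, 0, 0], [0, 0, 0], [0, 0, 0]], "claw": [1, 1, 1, 1, 0.5, 0.3, 0, -1, -1, -1], "squeeze": 25}}

```text
clock: 33.28
ee_pos: [472.2, 188.2, 33.3]
orientation: [0.998, -0.061, 0.002, -0.001]
ft_force: [-1.0, -0.5, 6.9]
width: 47.0
gripper_force: 25.1
```

Call:
{"op": "jog_arm", "data": {"translation": [[0, 0, 0], [0, 0, 0], [0, 0, 0], [0, 0, -0.005], [0, 0, -0.02], [0, 0, -0.035], [0, 0, -0.04], [0, 0, -0.02], [0, 0, 0], [0, 0, 0]], "twist": [[0, 0, 0], [0, 0, 0], [0, 0, 0], [0, 0, 0], [0, 0, 0], [0, 0, 0], [0, 0, 0], [0, 0, 0], [0, 0, 0], [0, 0, 0]], "claw": [-1, -1, -1, -1, -1, -1, -1, -1, -1, -1]}}

```text
clock: 34.12
ee_pos: [471.5, 187.5, 153.0]
orientation: [0.998, -0.061, 0.002, -0.001]
ft_force: [-0.6, 0.5, -1.9]
width: 47.0
gripper_force: 26.9
```

```bash
python3 -c "
from h import *
st();plan((490.2,-118.4,152))"
```

```text
t 34.12 tcp [471.5 187.5 153. ] yaw -0.123 tz [ 0.005  0.002 -1.   ] w 46.96978466672924 gf 26.86883568763733 ft [-0.6  0.5 -1.9] q [-0.17  0.33 -0.39  2.01  0.17  0.83 -2.35]
leg [ 56.  301.4   0.6] rows 7.5
```

Call:
{"op": "jog_arm", "data": {"translation": [[0.007, 0.0377, 0], [0.007, 0.0377, 0], [0.007, 0.0377, 0], [0.007, 0.0377, 0], [0.007, 0.0377, 0], [0.007, 0.0377, 0], [0.007, 0.0377, 0], [0.007, 0.0377, 0], [0, 0, 0], [0, 0, 0]], "twist": [[0, 0, 0], [0, 0, 0], [0, 0, 0], [0, 0, 0], [0, 0, 0], [0, 0, 0], [0, 0, 0], [0, 0, 0], [0, 0, 0.066], [0, 0, 0]], "claw": [-1, -1, -1, -1, -1, -1, -1, -1, -1, -1]}}

```text
clock: 34.95
ee_pos: [487.8, -121.9, 149.4]
orientation: [0.995, -0.098, -0.001, 0.0]
ft_force: [0.1, 1.7, -0.5]
width: 46.8
gripper_force: 26.9
```

Call:
{"op": "jog_arm", "data": {"translation": [[0, 0, 0], [0, 0, 0.03], [0, 0, 0.03], [0, 0, 0.03], [0, 0, 0], [0, 0, 0], [0, 0, 0], [0, 0, 0], [0, 0, 0], [0, 0, 0]], "twist": [[0, 0, 0], [0, 0, 0], [0, 0, 0], [0, 0, 0], [0, 0, 0], [0, 0, 0], [0, 0, 0], [0, 0, 0], [0, 0, 0], [0, 0, 0]], "claw": [-1, -1, -1, -1, -1, -1, -1, -1, -1, -1]}}

```text
clock: 35.78
ee_pos: [490.1, -119.1, 61.8]
orientation: [0.996, -0.094, 0.001, 0.0]
ft_force: [-0.2, 0.8, -1.1]
width: 46.9
gripper_force: 26.9
```

```bash
python3 -c "
from h import *
st();plan((490.2,-118.4,38))"
```

```text
t 35.78 tcp [ 490.1 -119.1   61.8] yaw -0.188 tz [ 0.003 -0.001 -1.   ] w 46.850878566003345 gf 26.853675842285156 ft [-0.2  0.8 -1.1] q [ 0.29  0.45 -0.22  2.08  0.16  0.62 -1.8 ]
leg [-0.  -0.7 23.8] rows 0.6
```

Position matches; descending to the floor (contact expected near TCP 34–35), then checking force.

Call:
{"op": "jog_arm", "data": {"translation": [[0, 0, 0.01], [0, 0, 0.008], [0, 0, 0.003], [0, 0, 0.002], [0, 0, 0.002], [0, 0, 0.001], [0, 0, 0], [0, 0, 0], [0, 0, 0], [0, 0, 0]], "twist": [[0, 0, 0], [0, 0, 0], [0, 0, 0], [0, 0, 0], [0, 0, 0], [0, 0, 0], [0, 0, 0], [0, 0, 0], [0, 0, 0], [0, 0, 0]], "claw": [-1, -1, -1, -1, -1, -1, -1, -1, -1, -1]}}

```text
clock: 36.62
ee_pos: [488.6, -119.0, 35.8]
orientation: [0.996, -0.094, -0.001, 0.0]
ft_force: [-7.4, 1.5, 21.8]
width: 46.8
gripper_force: 29.1
```

Call:
{"op": "jog_arm", "data": {"translation": [[0, 0, -0.001], [0, 0, 0], [0, 0, 0], [0, 0, 0], [0, 0, -0.01], [0, 0, -0.03], [0, 0, -0.04], [0, 0, -0.04], [0, 0, -0.04], [0, 0, -0.04]], "twist": [[0, 0, 0], [0, 0, 0], [0, 0, 0], [0, 0, 0], [0, 0, 0], [0, 0, 0], [0, 0, 0], [0, 0, 0], [0, 0, 0], [0, 0, 0]], "claw": [0.1, 0.3, 0.6, 1, 1, 1, 1, 1, 1, 1]}}

```text
clock: 37.45
ee_pos: [488.6, -118.8, 238.1]
orientation: [0.996, -0.094, 0.0, -0.0]
ft_force: [0.5, -1.2, -0.2]
width: 85.3
gripper_force: 0.0
```

Call:
{"op": "jog_arm", "data": {"translation": [[0, 0.02, 0], [0, 0.02, 0], [0, 0, 0], [0, 0, 0], [0, 0, 0], [0, 0, 0], [0, 0, 0], [0, 0, 0], [0, 0, 0], [0, 0, 0]], "twist": [[0, 0, 0], [0, 0, 0], [0, 0, 0], [0, 0, 0], [0, 0, 0], [0, 0, 0], [0, 0, 0], [0, 0, 0], [0, 0, 0], [0, 0, 0]], "claw": [1, 1, 1, 1, 1, 1, 1, 1, 1, 1]}}

```text
clock: 38.28
ee_pos: [481.6, -158.0, 235.3]
orientation: [0.996, -0.094, -0.0, -0.0]
ft_force: [0.4, -0.7, 0.5]
width: 85.4
gripper_force: 0.0
```

```bash
python3 -c "
from h import *
st();im=shot('wrist','w11.png')
cv2.imwrite('pics/w11c.png',cv2.resize(im[60:300],(800,375),interpolation=cv2.INTER_CUBIC))
look('w12.png',['hub_p','spool'])"
```

```text
t 38.28 tcp [ 481.6 -158.   235.3] yaw -0.188 tz [-0.  0. -1.] w 85.37332650152109 gf 0.0 ft [ 0.4 -0.7  0.5] q [ 0.4   0.21 -0.23  1.93  0.06  1.01 -1.62]
hub_p 0.98 [ 467.1 -302.4   50.1] [401. 149.]
hub_p 0.96 [ 432.5 -107.6   29.9] [224. 207.]
hub_p 0.78 [ 491.4 -121.6   31. ] [225. 155.]
spool 0.97 [ 479.8 -295.8   45.2] [392. 138.]
```

View pics/w11c.png

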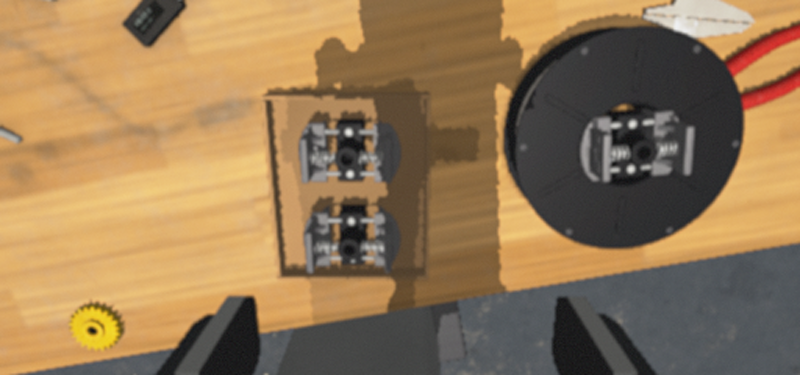

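The picture shows both tired hubs upright in the tray, at (348,150) and (350,240), and the firm hub seated in the spool at (638,150). Handing in.

```bash
python3 -c "
from station import close_job
print(close_job())"
```

```text
the job is handed in; nothing more can be done
None
```

The job was handed in at about 38 s: the hub that measured firm (14 N, against 6 N and 4 N for the others) is in the black spool's bore, where a light press on its lip met solid resistance, and the two tired hubs stand upright in the tray.

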